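Find the rattling parts case and show it over the light panel

ROBOT

A 6-joint arm with a two-finger parallel gripper is mounted at the origin on the work surface. World frame = base frame: x ahead of the robot, y to its left, z up, the work surface at z = 0. Lengths are in mm, angles in rad, forces in N, time in s.
With the tool pointing down it reaches from about 350 to 975 mm from the base axis. Payload 7.1 kg.
Tool frame: the origin (TCP) lies between the finger pads; the fingertips stand 19 mm ahead of it and the grasp point (between the pads) is the TCP; z points along the fingers, y is the line along which they close (so a half turn about z gives the same grasp; the last joint's range is limited). The gripper opens to 88 mm and grips with 3 to 60 N. Pads are 20 mm wide; open, the fingers measure 115 mm over their backs; the gripper's body (75 mm by 178 mm) begins 61 mm behind the grasp point.
Start: joints at [1.202, 0.423, 1.63, -0, 1.089, -0.019], TCP at [214.162, 587.145, 216.275] pointing down, gripper open.
Joint ranges: [-3, 3], [-0.9, 2.11], [0.09, 2.58], [-1.31, 4.45], [0.11, 2.69], [-2.54, 2.54]. Speed limits (rad/s): [2.39, 2.39, 3.01, 3.14, 3.14, 3.14].

INTERFACE

Orientations are given as a rotation vector (axis times angle).
In Python, from workcell import ctrl gives the robot as it stands.
- The arm moves only by the tool arm_command, never from a script. Its argument "series" is a list of rows, each an object with "linear": the shift along the tool's x, y, z in m, a list of three; "turn": the turn about the tool's z in rad. A call has 1 to 10 rows; each row shifts and turns the commanded pose from where the row before left it, along the tool's axes as they then stand; what a row does not reach is not made up. A row lasts 1/10 s, in which the tool goes at most 50 mm and 8.59 degrees, less where a joint would pass 70% of its speed; a pose out of reach is approached as far as the arm can. A call with a gripper value outside its range is refused whole. "jaw" is the opening, from -1 (shut) to 1 (fully open), set as the call begins (left out, the last holds). The fingers move at their own pace and stop on an object; the grip force is fixed at half the most. Time passes only in rows, so rows that do not move let the fingers close. It gives the time, the measured TCP pose, the force, the opening and the grip force at its end, in the units of the state.
- ctrl.get_obs(): the state, without advancing time (a new reading comes with each control period).
- ctrl.get_image(name): name is "side" or "top"; returns a dict with "frame" (400x640x3 uint8, blue, green, red), "fx", "fy", "cx", "cy" (pixels), "rvec" (rotation vector, rad) and "tvec" (3), from world to camera coordinates, as OpenCV has them. Camera axes: x right, y down, z forward; pixel columns grow to the right and rows downward; lengths in mm; the calibration is good to about 2 mm. A picture is of the moment at which its call begins. There is no depth.
- ctrl.close_job(): hands the job in; it is judged then, once.
The state is a dict: "t": time; "qpos": joint angles; "qvel": joint speeds; "joint_torque": joint torques, N m; "ee_pos": TCP position; "orientation": TCP orientation; "ft_force": force on the tool from outside, world axes, zero at the start; "moment": the same for the moment, N m; "width": finger opening in mm; "grasp_force": force on a finger pad.
Only numpy, scipy, OpenCV 4.12 (cv2) and the standard library are available. Lean on these libraries where they do the work, as an engineer would, in place of code of your own. Each camera call takes 0.05 s, during which the arm holds its last target. There are 200 camera calls.

TASK

Throw the toggle switch over to turn on the inspection light panel. Then, going from the robot's right to its left, lift each of the three sealed parts cases clear of the bench and shake it to and fro a few times, setting silent ones back flat where they stood, to find the one that rattles. Finish still holding the rattling case in the gripper, level and still, about 10 cm above the middle of the light panel, with the other two standing back in their places, and leave the hammer, funnel, nut driver and open parts box alone.

Things in the scene. Friction and masses are not known exactly. Their poses are not given: they have to be found in the camera images.
- case_right_center (a point): centre (28 mm above its underside) of the robot's-right (-y) one of three identical sealed cases: grey plastic, blue lid flush with the sides, black latches on the ends; 125 long (its x axis, roughly away from the robot) x 56 wide (y axis, grip across this) x 56 high, standing flat. In just one case, which changes from run to run, a hidden loose steel ball rattles
- case_middle_center (a point): centre of the middle case, same as the right one. The ball is 36 mm, 190 g, free to roll 81 mm along the case's length; short strokes may hardly move it, brisk level ones of 120 mm along the length throw it from end to end. The wrist then feels knocks and, at the stops, a moment about the case's width that swings through up to 0.15 N m; a silent case stays steady
- case_left_center (a point): centre of the robot's-left (+y) case, same as the right one. All cases differ in weight from run to run, 0.14 to 0.6 kg, so weight does not tell which one rattles. Lids never open. Stand clear of the 98 mm high funnel when shaking low
- panel_center (a point): centre of the top face of the flat inspection light panel lying fixed on the bench beyond the cases: white lit face in a dark steel frame, 130 (x) x 200 (y) x 12 mm high; this point is 12 mm above the bench
- switch (a joint): toggle lever of the panel's light switch, fixed to the bench right of the cases. 0 to 0.15 at the start = OFF, leaning toward the robot by 0.5 rad; grows as it is pushed away from the robot; 1.0 = fully over = ON, leaning 0.5 rad away. It stays where it is left; about 1 N at the tip moves it
- switch_tip (a point): centre of the red ball, 26 mm across, on the lever's tip, 75 mm above the bench when off; 60 mm from the pivot, which is 22 mm above the bench, on a grey block 70 x 50 x 25 mm high. Within 0.4 rad of square to the robot: the lever swings in the plane of this point's x axis, whose level heading is the push direction, and of its z axis
- hammer: bystander: tack hammer 260 mm long lying on the bench along its x axis, origin at its underside
- funnel: bystander: red plastic funnel standing mouth down, 96 mm across and 98 high, origin at the centre of its underside
- driver: bystander: nut driver with yellow handle and chrome shaft, 197 mm long, 28 thick, lying along its x axis, origin near its middle on its underside
- parts_box: bystander: open grey plastic parts box with compartments, 110 x 160 x 45 mm high, origin at the centre of its underside
Mind the look-alikes: they are no part of the job. What is shaped like the part that bears case_right_center but orange or pink is not meant.

How it is judged (in metres and radians):
On the way, in this order (a step that is already met when the one before it is completed fails the run):
1. the light switch is thrown over to ON (value of joint switch above 0.85 rad), for 0.1 s.
2. the right case is held clear of the bench (height (world z) of case_right_center above 0.053 m and contact force between the fingers and case_right above 0.5 N and linear speed of case_right below 0.09 m/s and angular speed of case_right below 0.8 rad/s).
3. the right case is moved briskly one way in the air (height (world z) of case_right_center above 0.053 m and contact force between the fingers and case_right above 0.5 N and (linear speed of case_right above 0.11 m/s or angular speed of case_right above 1 rad/s)).
4. the right case comes to a turning point in the air (all of step 2).
5. the middle case is held clear of the bench (height (world z) of case_middle_center above 0.053 m and contact force between the fingers and case_middle above 0.5 N and linear speed of case_middle below 0.09 m/s and angular speed of case_middle below 0.8 rad/s).
6. the middle case is moved briskly one way in the air (height (world z) of case_middle_center above 0.053 m and contact force between the fingers and case_middle above 0.5 N and (linear speed of case_middle above 0.11 m/s or angular speed of case_middle above 1 rad/s)).
7. the middle case comes to a turning point in the air (all of step 5).
8. the left case is held clear of the bench (height (world z) of case_left_center above 0.053 m and contact force between the fingers and case_left above 0.5 N and linear speed of case_left below 0.09 m/s and angular speed of case_left below 0.8 rad/s).
9. the left case is moved briskly one way in the air (height (world z) of case_left_center above 0.053 m and contact force between the fingers and case_left above 0.5 N and (linear speed of case_left above 0.11 m/s or angular speed of case_left above 1 rad/s)).
10. the left case comes to a turning point in the air (all of step 8).
At the end, for the whole second after the job is handed in: Switch on (above 0.85 rad); the case with the loose ball held by the fingers, centre within 50 mm sideways of the panel's centre and 70 to 220 mm above the bench, level within 0.25 rad, below 0.05 m/s; the other two let go, flat on the bench, within 50 mm of their starts (value of joint switch above 0.85 rad and ((distance between ball_center and case_right_center below 0.06 m and horizontal distance between case_right_center and panel_center below 0.05 m and height (world z) of case_right_center between 0.07 and 0.22 m and angle between case_right_center's own z axis and vertical below 0.25 rad and linear speed of each of case_right, case_middle, case_left below 0.05 m/s and contact force between the fingers and case_right above 1 N and height (world z) of each of case_middle_center, case_left_center below 0.038 m and angle between each of case_middle_center, case_left_center's own z axis and vertical below 0.1 rad and distance of each of case_middle_center, case_left_center from where it was at the start of the episode below 0.05 m and contact force between the fingers and case_middle below 0.1 N and contact force between the fingers and case_left below 0.1 N) or (distance between ball_center and case_middle_center below 0.06 m and horizontal distance between case_middle_center and panel_center below 0.05 m and height (world z) of case_middle_center between 0.07 and 0.22 m and angle between case_middle_center's own z axis and vertical below 0.25 rad and linear speed of each of case_middle, case_right, case_left below 0.05 m/s and contact force between the fingers and case_middle above 1 N and height (world z) of each of case_right_center, case_left_center below 0.038 m and angle between each of case_right_center, case_left_center's own z axis and vertical below 0.1 rad and distance of each of case_right_center, case_left_center from where it was at the start of the episode below 0.05 m and contact force between the fingers and case_right below 0.1 N and contact force between the fingers and case_left below 0.1 N) or (distance between ball_center and case_left_center below 0.06 m and horizontal distance between case_left_center and panel_center below 0.05 m and height (world z) of case_left_center between 0.07 and 0.22 m and angle between case_left_center's own z axis and vertical below 0.25 rad and linear speed of each of case_left, case_right, case_middle below 0.05 m/s and contact force between the fingers and case_left above 1 N and height (world z) of each of case_right_center, case_middle_center below 0.038 m and angle between each of case_right_center, case_middle_center's own z axis and vertical below 0.1 rad and distance of each of case_right_center, case_middle_center from where it was at the start of the episode below 0.05 m and contact force between the fingers and case_right below 0.1 N and contact force between the fingers and case_middle below 0.1 N))); the arm keeps its last pose, push and grip.
It fails at once if the tack hammer is moved by more than 30 mm (distance of hammer from where it was at the start of the episode above 0.03 m).
It fails at once if the funnel is moved by more than 30 mm (distance of funnel from where it was at the start of the episode above 0.03 m).
It fails at once if the nut driver is moved by more than 30 mm (distance of driver from where it was at the start of the episode above 0.03 m).
It fails at once if the open parts box is moved by more than 30 mm (distance of parts_box from where it was at the start of the episode above 0.03 m).
It also fails if it takes over 72 s, if anything falls off the work surface, if the arm or the gripper's body presses on something with over 40 N, if the wrist force passes 120 N, or if a joint passes its speed limit or range.

## Working session

There is one attempt and no reset: what is moved stays moved. The work goes in short steps, Python scripts to look and compute and a tool call to move; the robot and the scene stay as the last step left them, time stands still between calls to the robot, and variables do not carry over. Pictures are saved under pics/ and viewed, at most 10 in all, crops included, and the job is handed in when it is done.

Besides the shell and the picture viewer there is one more tool, called after "Request:" by a JSON object that holds its "name" and its "arguments". arm_command: Moves the arm, as the interface text tells. Its arguments: {"type":"object","properties":{"series":{"type":"array"},"jaw":{"type":"number"}},"required":["series"]}

```bash
mkdir -p pics; python3 - <<'E'
from workcell import ctrl
import cv2,numpy as np,pickle
d={}
for n in("top","side"):
    i=ctrl.get_image(n);d[n]=i;cv2.imwrite(f"pics/{n}0.png",i["frame"])
    R=cv2.Rodrigues(np.array(i["rvec"]))[0];print(n,i["fx"],i["cx"],i["cy"],-R.T@np.array(i["tvec"]).ravel());print(R.round(2))
pickle.dump(d,open("d0.pkl","wb"))
print(ctrl.get_obs())
E
```

```text
top 444.41875904292976 324.3466931469519 198.31060712484532 [ 380.49408026  -34.50572376 1486.21186828]
[[ 0.03 -1.    0.01]
 [-1.   -0.03 -0.09]
 [ 0.09 -0.01 -1.  ]]
side 457.9611798470673 321.4698509822617 203.2741649652131 [ 228.17340395 -940.84146417 1107.74067089]
[[ 0.95 -0.31 -0.02]
 [-0.24 -0.7  -0.67]
 [ 0.2   0.64 -0.74]]
{'t': 0.1, 'qpos': array([ 1.20196597e+00,  4.23785107e-01,  1.63060619e+00, -8.05394811e-06,
        1.08859305e+00, -1.90153051e-02]), 'qvel': array([-3.96195922e-05, -2.42364292e-03, -4.75249486e-03,  7.35680034e-04,
        1.17614102e-03,  6.15976280e-05]), 'joint_torque': array([ 3.92170859e-04, -5.45617318e+01, -2.74325305e+01,  6.44241041e-02,
        1.87839760e-02, -6.25319240e-05]), 'ee_pos': array([214.00530927, 586.67583121, 215.56942214]), 'orientation': array([-5.46639404e-01, -3.09340332e+00,  2.14706819e-03]), 'ft_force': array([-0.04104568,  0.20103733,  0.80390302]), 'moment': array([0.04871489, 0.02899477, 0.01580338]), 'grasp_force': 0.0, 'width': 87.81424556302932}
```

View pics/top0.png

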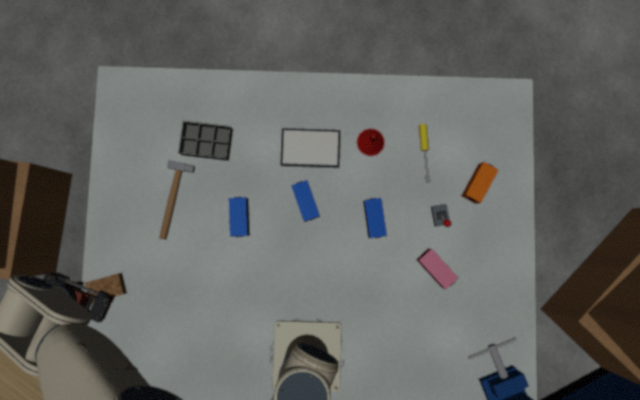

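View pics/side0.png

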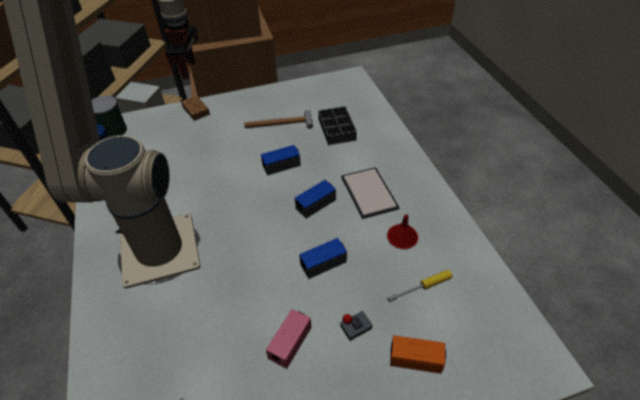

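The top view shows the blue cases at (239,217), (305,200) and (375,218), the panel at (310,147), the funnel at (370,142) and the switch at (440,215) with its red ball at (447,223). The side view agrees, with the ball at (348,319). Next I measure these.

```bash
cat > h.py <<'E'
import cv2,numpy as np
def cam(i):
    R=cv2.Rodrigues(np.array(i["rvec"],float))[0];t=np.array(i["tvec"],float).ravel();return R,-R.T@t
def ray(i,p):
    R,c=cam(i);d=R.T@np.array([(p[0]-i["cx"])/i["fx"],(p[1]-i["cy"])/i["fy"],1]);return c,d/np.linalg.norm(d)
def plane(i,p,z):
    c,d=ray(i,p);return c+d*(z-c[2])/d[2]
def tri(a,p,b,q):
    c1,d1=ray(a,p);c2,d2=ray(b,q)
    s=np.linalg.lstsq(np.c_[d1,-d2],c2-c1,rcond=None)[0];x,y=c1+s[0]*d1,c2+s[1]*d2
    return (x+y)/2,np.linalg.norm(x-y)
def blobs(m,amin):
    cs,_=cv2.findContours(m.astype(np.uint8),cv2.RETR_EXTERNAL,cv2.CHAIN_APPROX_NONE)
    return [c for c in cs if cv2.contourArea(c)>=amin]
def hsv(i): return [x.astype(int) for x in cv2.split(cv2.cvtColor(i["frame"],cv2.COLOR_BGR2HSV))]
def cent(c):
    m=cv2.moments(c);return np.array([m["m10"]/m["m00"],m["m01"]/m["m00"]])
def rect(i,c,z):
    P=np.array([plane(i,p,z)[:2] for p in c[:,0]],np.float32);(x,y),(w,h),_=r=cv2.minAreaRect(P)
    b=cv2.boxPoints(r);e=max((b[1]-b[0],b[2]-b[1]),key=np.linalg.norm);e=e*np.sign(e[0])
    return round(x),round(y),round(max(w,h)),round(min(w,h)),round(float(np.arctan2(e[1],e[0])),3)
E
python3 - <<'E'
from h import *;import pickle
d=pickle.load(open("d0.pkl","rb"));T,S=d["top"],d["side"]
for n,i in d.items():
    h,s,v=hsv(i)
    for c in blobs((h>105)&(h<130)&(s>150)&(v>60),150):
        print(n,"blue",cent(c).round(1),rect(i,c,56 if n=="top" else 50))
    for c in blobs(((h<6)|(h>174))&(s>140)&(v>60),15): print(n,"red",cent(c).round(1),cv2.contourArea(c),plane(i,cent(c),75).round())
h,s,v=hsv(T)
m=np.zeros_like(v);m[120:175,270:350]=1
for c in blobs((v<90)&(m>0),300): print("panel",rect(T,c,12))
m[:]=0;m[195:240,425:455]=1
for c in blobs((v<130)&(m>0),50): print("switch block",cent(c),rect(T,c,25))
m=(h>105)&(h<130)&(s>150)
for p in [(239,217),(305,200),(375,218)]: print(T["frame"][p[1],p[0]],end=" ")
for w,(x0,x1,y0,y1) in dict(hammer=(150,200,155,245),funnel=(350,390,120,160),driver=(415,435,118,185)).items():
    print(w,plane(T,(x0,y0),20).round(),plane(T,(x1,y1),20).round())
f=np.hstack([cv2.resize(T["frame"][185:245,215:295],None,fx=5,fy=5),cv2.resize(T["frame"][190:240,420:480],None,fx=6,fy=6)]);cv2.imwrite("pics/c1.png",f)
E
```

```text
top blue [505.5 387.8] (-70, -621, 137, 67, -1.449)
top blue [374.7 217.6] (450, -206, 121, 53, 0.162)
top blue [238.3 216.5] (441, 232, 119, 55, 0.047)
top blue [305.1 200.4] (499, 20, 121, 49, 0.366)
top red [446.6 222.4] 22.0 [ 439. -433.   75.]
top red [370.2 141.8] 484.5 [ 692. -185.   75.]
side blue [322.4 253.2] (453, -208, 124, 54, 0.16)
side blue [314.5 193.7] (503, 21, 123, 54, 0.365)
side blue [279.5 154.5] (444, 238, 123, 54, 0.079)
side red [347. 318.] 39.5 [ 442. -432.   75.]
side red [402.1 236.4] 497.0 [ 679. -244.   75.]
panel (681, 11, 197, 130, 1.568)
switch block [440.40752924 215.01461988] (465, -426, 91, 68, 0.202)
[132  69  30] [131  67  29] [127  64  26] hammer [638. 542.  20.] [345. 360.  20.]
funnel [ 777. -121.   20.] [ 645. -258.   20.]
driver [ 790. -340.   20.] [ 565. -409.   20.]
```

View pics/c1.png

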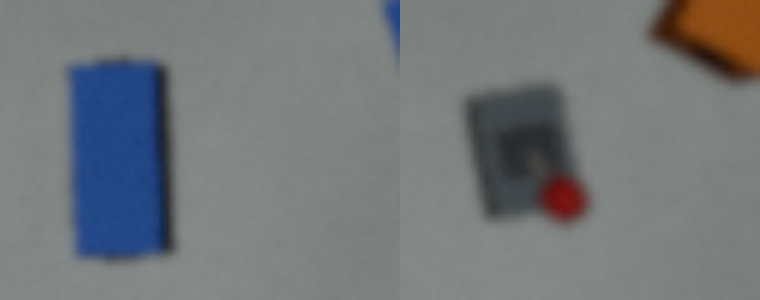

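The crop shows the switch block turned by about 0.2 rad, with its ball at crop pixel (563,198). That puts the ball at (440,-433,75) and the push heading at about 0.21. The case sizes check out (121-124 x 54). The next step is a helper that turns waypoints into rows.

```bash
cat > plan.py <<'E'
import json,sys,numpy as np
from scipy.spatial.transform import Rotation as Ro
# waypoints: x,y,z(mm),phi(heading of tool x), step mm, step rad ; rows are along the tool's own axes
def pose():
    from workcell import ctrl
    o=ctrl.get_obs();M=Ro.from_rotvec(o["orientation"]).as_matrix()
    print("t",round(o["t"],2),"p",o["ee_pos"].round(1),"phi",round(float(np.arctan2(M[1,0],M[0,0])),3),"tilt",M[:,2].round(3),"q",o["qpos"].round(2))
    return np.array(o["ee_pos"]),float(np.arctan2(M[1,0],M[0,0]))
def plan(wps,start=None):
    p,f=start or pose();rows=[]
    for x,y,z,g,sm,sr in wps:
        e=np.array([x,y,z]);n=max(1,int(np.ceil(max(np.linalg.norm(e-p)/sm,abs(g-f)/sr))));p0,f0=p.copy(),f
        for k in range(1,n+1):
            w=p0+(e-p0)*k/n-p;c,s=np.cos(f),np.sin(f)
            l=np.round([c*w[0]+s*w[1],s*w[0]-c*w[1],-w[2]]).astype(int);t=round(f0+(g-f0)*k/n,3)-f;t=-round(t,2)
            rows.append({"linear":[round(float(a)/1000,3) for a in l],"turn":t})
            p=p+[c*l[0]+s*l[1],s*l[0]-c*l[1],-l[2]];f-=t
    for k in range(0,len(rows),10): print(json.dumps(rows[k:k+10]).replace(" ",""))
    print(len(rows),"end",p.round(),round(f,3))
E
python3 - <<'E'
from plan import *
plan([(470,200,200,1.3,45,.13),(393,-443,160,.21,45,.13),(393,-443,77,.21,42,.1)])
E
```

```text
t 0.1 p [214.  586.7 215.6] phi 2.792 tilt [-0.    -0.001 -1.   ] q [ 1.2   0.42  1.63 -0.    1.09 -0.02]
[{"linear":[-0.031,-0.023,0.001],"turn":0.12},{"linear":[-0.034,-0.019,0.002],"turn":0.13},{"linear":[-0.035,-0.015,0.001],"turn":0.12},{"linear":[-0.038,-0.01,0.001],"turn":0.13},{"linear":[-0.038,-0.005,0.001],"turn":0.12},{"linear":[-0.039,-0.001,0.002],"turn":0.13},{"linear":[-0.038,0.005,0.001],"turn":0.12},{"linear":[-0.038,0.009,0.001],"turn":0.12},{"linear":[-0.036,0.013,0.002],"turn":0.13},{"linear":[-0.034,0.018,0.001],"turn":0.12}]
[{"linear":[-0.032,0.022,0.001],"turn":0.13},{"linear":[-0.029,0.026,0.002],"turn":0.12},{"linear":[-0.043,0.006,0.003],"turn":0.07},{"linear":[-0.042,0.01,0.002],"turn":0.08},{"linear":[-0.041,0.013,0.003],"turn":0.07},{"linear":[-0.04,0.015,0.003],"turn":0.07},{"linear":[-0.039,0.018,0.002],"turn":0.07},{"linear":[-0.038,0.022,0.003],"turn":0.08},{"linear":[-0.036,0.024,0.002],"turn":0.07},{"linear":[-0.034,0.026,0.003],"turn":0.07}]
[{"linear":[-0.032,0.029,0.003],"turn":0.07},{"linear":[-0.03,0.031,0.002],"turn":0.08},{"linear":[-0.028,0.033,0.003],"turn":0.07},{"linear":[-0.025,0.035,0.003],"turn":0.07},{"linear":[-0.023,0.037,0.002],"turn":0.08},{"linear":[-0.019,0.038,0.003],"turn":0.07},{"linear":[-0.017,0.04,0.003],"turn":0.07},{"linear":[0.0,0.0,0.041],"turn":0.0},{"linear":[0.0,0.0,0.042],"turn":0.0}]
29 end [ 393. -443.   77.] 0.212
```

Request:
{"name": "arm_command", "arguments": {"series": [{"linear":[-0.031,-0.023,0.001],"turn":0.12},{"linear":[-0.034,-0.019,0.002],"turn":0.13},{"linear":[-0.035,-0.015,0.001],"turn":0.12},{"linear":[-0.038,-0.01,0.001],"turn":0.13},{"linear":[-0.038,-0.005,0.001],"turn":0.12},{"linear":[-0.039,-0.001,0.002],"turn":0.13},{"linear":[-0.038,0.005,0.001],"turn":0.12},{"linear":[-0.038,0.009,0.001],"turn":0.12},{"linear":[-0.036,0.013,0.002],"turn":0.13},{"linear":[-0.034,0.018,0.001],"turn":0.12}], "jaw": -1}}

```text
t: 1.1
ee_pos: [427.9, 263.5, 203.0]
orientation: [-2.248, -2.194, 0.001]
ft_force: [-0.1, 0.5, 0.1]
width: 11.4
grasp_force: 0.0
```

Request:
{"name": "arm_command", "arguments": {"series": [{"linear":[-0.032,0.022,0.001],"turn":0.13},{"linear":[-0.029,0.026,0.002],"turn":0.12},{"linear":[-0.043,0.006,0.003],"turn":0.07},{"linear":[-0.042,0.01,0.002],"turn":0.08},{"linear":[-0.041,0.013,0.003],"turn":0.07},{"linear":[-0.04,0.015,0.003],"turn":0.07},{"linear":[-0.039,0.018,0.002],"turn":0.07},{"linear":[-0.038,0.022,0.003],"turn":0.08},{"linear":[-0.036,0.024,0.002],"turn":0.07},{"linear":[-0.034,0.026,0.003],"turn":0.07}]}}

```text
t: 2.1
ee_pos: [428.6, -144.4, 179.2]
orientation: [2.941, 1.105, 0.0]
ft_force: [0.6, -0.5, 0.7]
width: 0.2
grasp_force: 0.0
```

Request:
{"name": "arm_command", "arguments": {"series": [{"linear":[-0.032,0.029,0.003],"turn":0.07},{"linear":[-0.03,0.031,0.002],"turn":0.08},{"linear":[-0.028,0.033,0.003],"turn":0.07},{"linear":[-0.025,0.035,0.003],"turn":0.07},{"linear":[-0.023,0.037,0.002],"turn":0.08},{"linear":[-0.019,0.038,0.003],"turn":0.07},{"linear":[-0.017,0.04,0.003],"turn":0.07},{"linear":[0,0,0],"turn":0},{"linear":[0,0,0],"turn":0}]}}

```text
t: 3.0
ee_pos: [392.4, -442.7, 159.5]
orientation: [-3.123, -0.33, 0.001]
ft_force: [-0.2, -0.1, -0.2]
width: 0.4
grasp_force: 0.0
```

Request:
{"name": "arm_command", "arguments": {"series": [{"linear":[0,0,0.041],"turn":0},{"linear":[0,0,0.041],"turn":0},{"linear":[0.01,0,0],"turn":0},{"linear":[0.015,0,0],"turn":0},{"linear":[0.015,0,0],"turn":0},{"linear":[0.015,0,0],"turn":0},{"linear":[0.015,0,0],"turn":0},{"linear":[0.01,0,0],"turn":0},{"linear":[0,0,0],"turn":0}]}}

```text
t: 3.9
ee_pos: [478.4, -425.9, 85.1]
orientation: [3.118, 0.334, 0.015]
ft_force: [4.4, 9.2, 21.9]
width: 0.4
grasp_force: 11.2
```

```bash
python3 - <<'E'
from workcell import ctrl
from h import *
o=ctrl.get_obs();print(o["ee_pos"],o["ft_force"])
for n in("top","side"):
    i=ctrl.get_image(n);h,s,v=hsv(i)
    for c in blobs(((h<6)|(h>174))&(s>140)&(v>60),4): print(n,cent(c),cv2.contourArea(c),plane(i,cent(c),78).round())
    if n=="side":cv2.imwrite("pics/sw.png",cv2.resize(i["frame"][250:370,280:440],None,fx=4,fy=4))
E
```

```text
[ 478.40423854 -425.91111847   85.09172094] [ 4.43823808  9.2125161  21.90741287]
top [370.23502942 141.85185185] 481.5 [ 692. -185.   78.]
side [402.1319513  236.25830865] 506.5 [ 678. -245.   78.]
```

View pics/sw.png

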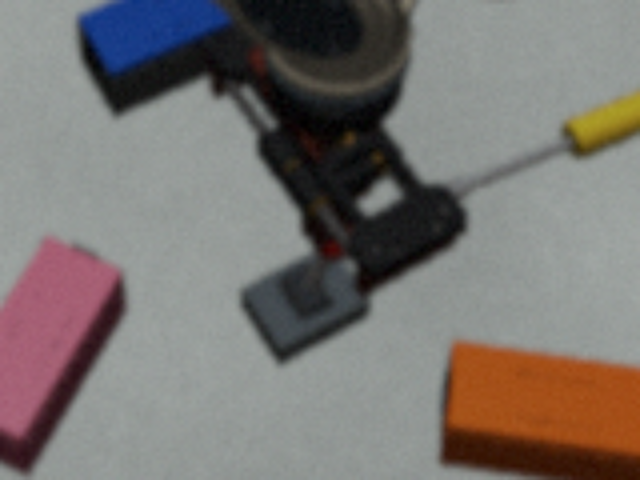

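The ball shows only as a red spot at crop (330,245). The fingers are being pushed up with 22 N, so they are probably riding on it. I'll back off upward and look again.

Request:
{"name": "arm_command", "arguments": {"series": [{"linear":[0,0,-0.03],"turn":0},{"linear":[0,0,-0.04],"turn":0},{"linear":[-0.04,0,-0.01],"turn":0},{"linear":[-0.045,0,0],"turn":0},{"linear":[-0.04,0,0],"turn":0}]}}

```text
t: 4.5
ee_pos: [350.5, -452.9, 162.1]
orientation: [3.118, 0.335, 0.005]
ft_force: [-0.2, 0.1, 0.2]
width: 0.6
grasp_force: 0.0
```

```bash
python3 - <<'E'
from workcell import ctrl
from h import *
from plan import pose
pose();P={}
for n in("top","side"):
    i=ctrl.get_image(n);h,s,v=hsv(i)
    for c in blobs(((h<6)|(h>174))&(s>140)&(v>60),4):
        print(n,cent(c),cv2.contourArea(c),plane(i,cent(c),78).round())
    m=[c for c in blobs(((h<6)|(h>174))&(s>140)&(v>60),10) if cv2.contourArea(c)<80]
    if m:P[n]=(i,cent(m[0]))
    if n=="side":cv2.imwrite("pics/sw2.png",cv2.resize(i["frame"][250:370,280:440],None,fx=4,fy=4))
if len(P)==2: print(tri(*P["top"],*P["side"]))
E
```

```text
t 4.5 p [ 350.5 -452.9  162.1] phi 0.214 tilt [ 0.004 -0.005 -1.   ] q [-0.93  0.41  1.79  0.    0.93  0.42]
top [444.43537415 208.65986395] 24.5 [ 483. -425.   78.]
top [370.19325686 141.82933611] 479.5 [ 692. -185.   78.]
side [362.66666667 309.08547009] 39.0 [ 487. -423.   78.]
side [402.10082919 236.28656716] 502.5 [ 678. -245.   78.]
(array([ 484.46779243, -424.57984568,   80.98005877]), np.float64(3.8597282123905523))
```

View pics/sw2.png

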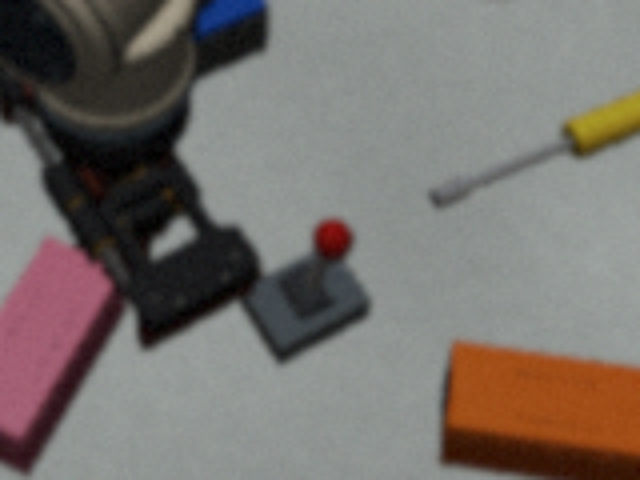

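The ball stands at about (484,-425), roughly 0.8 over, so lifting probably dragged it back. I'll push again with small steps and retract backward this time.

Request:
{"name": "arm_command", "arguments": {"series": [{"linear":[0.035,0,0],"turn":0},{"linear":[0.035,0,0.04],"turn":0},{"linear":[0,0,0.045],"turn":0},{"linear":[0.03,0,0],"turn":0},{"linear":[0.01,0,0],"turn":0},{"linear":[0.005,0,0],"turn":0},{"linear":[0,0,0],"turn":0}]}}

```text
t: 5.3
ee_pos: [461.3, -428.8, 77.6]
orientation: [3.121, 0.334, 0.003]
ft_force: [0.3, 0.9, -0.4]
width: 0.7
grasp_force: 0.0
```

Request:
{"name": "arm_command", "arguments": {"series": [{"linear":[0.004,0,0],"turn":0},{"linear":[0,0,0],"turn":0}]}}

```text
t: 5.5
ee_pos: [463.6, -428.0, 76.6]
orientation: [3.123, 0.331, 0.001]
ft_force: [0.4, 0.1, -0.4]
width: 0.4
grasp_force: 0.1
```

Request:
{"name": "arm_command", "arguments": {"series": [{"linear":[0.005,0,0],"turn":0},{"linear":[0,0,0],"turn":0}]}}

```text
t: 5.7
ee_pos: [468.5, -426.8, 75.9]
orientation: [3.124, 0.331, 0.0]
ft_force: [0.1, -0.6, 0.3]
width: 0.3
grasp_force: 0.3
```

Request:
{"name": "arm_command", "arguments": {"series": [{"linear":[0.003,0,0],"turn":0},{"linear":[0,0,0],"turn":0}]}}

```text
t: 5.9
ee_pos: [471.5, -425.9, 75.7]
orientation: [3.124, 0.332, 0.0]
ft_force: [-0.9, -0.7, -0.3]
width: 0.4
grasp_force: 0.3
```

Request:
{"name": "arm_command", "arguments": {"series": [{"linear":[0.003,0,0],"turn":0},{"linear":[0,0,0],"turn":0}]}}

```text
t: 6.1
ee_pos: [474.5, -425.1, 75.5]
orientation: [-3.124, -0.332, 0.0]
ft_force: [-0.8, -0.9, 0.4]
width: 0.6
grasp_force: 0.2
```

Request:
{"name": "arm_command", "arguments": {"series": [{"linear":[0.003,0,0],"turn":0},{"linear":[0,0,0],"turn":0}]}}

```text
t: 6.3
ee_pos: [475.8, -424.5, 75.2]
orientation: [-3.123, -0.333, 0.005]
ft_force: [-6.4, -2.4, 1.5]
width: 0.4
grasp_force: 3.2
```

Request:
{"name": "arm_command", "arguments": {"series": [{"linear":[0.002,0,0],"turn":0},{"linear":[0,0,0],"turn":0}]}}

```text
t: 6.5
ee_pos: [476.2, -424.4, 75.1]
orientation: [-3.123, -0.333, 0.008]
ft_force: [-11.3, -4.4, 2.5]
width: 0.6
grasp_force: 6.0
```

```bash
python3 - <<'E'
from workcell import ctrl
o=ctrl.get_obs();print(o["ee_pos"],o["ft_force"],o["moment"])
E
```

```text
[ 476.23029068 -424.36004952   75.14179836] [-11.27922211  -4.38084982   2.45147745] [-0.88276318  2.29166629 -0.10331336]
```

Request:
{"name": "arm_command", "arguments": {"series": [{"linear":[-0.02,0,0],"turn":0},{"linear":[-0.045,0,-0.01],"turn":0},{"linear":[-0.01,0,-0.045],"turn":0},{"linear":[0,0,-0.045],"turn":0}], "jaw": -1}}

```text
t: 6.9
ee_pos: [402.7, -439.3, 175.4]
orientation: [-3.121, -0.328, 0.003]
ft_force: [1.1, -0.7, -0.1]
width: 0.3
grasp_force: 0.0
```

```bash
python3 - <<'E'
from workcell import ctrl
from h import *
from plan import *
P={}
for n in("top","side"):
    i=ctrl.get_image(n);h,s,v=hsv(i)
    m=[c for c in blobs(((h<6)|(h>174))&(s>140)&(v>60),10) if cv2.contourArea(c)<80]
    if m:P[n]=(i,cent(m[0]));print(plane(*P[n],75))
if len(P)==2: print(tri(*P["top"],*P["side"]))
plan([(452,-207,170,.16,45,.13),(452,-207,100,.16,42,.1),(452,-207,31,.16,25,.1)])
E
```

```text
[ 493.40868128 -422.32258144   75.        ]
[ 498.51721845 -423.15123201   75.        ]
(array([ 495.87660732, -422.91077228,   75.31600749]), np.float64(5.11263973005131))
t 7.0 p [ 407.5 -443.1  181.9] phi 0.211 tilt [ 0.008 -0.008 -1.   ] q [-0.85  0.43  1.72  0.    0.99  0.51]
[{"linear":[0.015,-0.037,0.002],"turn":0.01},{"linear":[0.016,-0.037,0.002],"turn":0.01},{"linear":[0.014,-0.037,0.002],"turn":0.01},{"linear":[0.015,-0.038,0.002],"turn":0.0},{"linear":[0.014,-0.037,0.002],"turn":0.01},{"linear":[0.014,-0.038,0.002],"turn":0.01},{"linear":[0.0,0.0,0.035],"turn":0.0},{"linear":[0.0,0.0,0.035],"turn":0.0},{"linear":[0.0,0.0,0.023],"turn":0.0},{"linear":[0.0,0.0,0.023],"turn":0.0}]
[{"linear":[0.0,0.0,0.023],"turn":0.0}]
11 end [ 452. -207.   31.] 0.161
```

The switch is fully over, with the ball at 496, a 56 mm travel. On to the right case.

Request:
{"name": "arm_command", "arguments": {"series": [{"linear":[0.015,-0.037,0.002],"turn":0.01},{"linear":[0.016,-0.037,0.002],"turn":0.01},{"linear":[0.014,-0.037,0.002],"turn":0.01},{"linear":[0.015,-0.038,0.002],"turn":0.0},{"linear":[0.014,-0.037,0.002],"turn":0.01},{"linear":[0.014,-0.038,0.002],"turn":0.01},{"linear":[0,0,0.045],"turn":0},{"linear":[0,0,0.015],"turn":0},{"linear":[0,0,0],"turn":0},{"linear":[0,0,0],"turn":0}], "jaw": 1}}

```text
t: 8.0
ee_pos: [449.8, -203.4, 103.7]
orientation: [-3.131, -0.254, 0.0]
ft_force: [0.2, -0.3, 0.0]
width: 77.1
grasp_force: 0.0
```

```bash
python3 - <<'E'
from plan import *
plan([(452,-207,31,.16,30,.1)])
E
```

```text
t 8.0 p [ 449.8 -203.4  103.7] phi 0.162 tilt [-0.  0. -1.] q [-0.45  0.41  1.99  0.    0.74  0.96]
[{"linear":[0.001,0.001,0.024],"turn":0.0},{"linear":[0.0,0.002,0.024],"turn":0.0},{"linear":[0.001,0.001,0.025],"turn":0.0}]
3 end [ 452. -207.   31.] 0.162
```

Request:
{"name": "arm_command", "arguments": {"series": [{"linear":[0.001,0.001,0.024],"turn":0},{"linear":[0,0.002,0.024],"turn":0},{"linear":[0.001,0.001,0.025],"turn":0},{"linear":[0,0,0],"turn":0},{"linear":[0,0,0],"turn":0}]}}

```text
t: 8.5
ee_pos: [452.9, -207.5, 31.5]
orientation: [3.131, 0.253, 0.001]
ft_force: [-0.3, -0.2, 0.9]
width: 87.8
grasp_force: 0.0
```

Request:
{"name": "arm_command", "arguments": {"series": [{"linear":[0,0,0],"turn":0},{"linear":[0,0,0],"turn":0},{"linear":[0,0,0],"turn":0},{"linear":[0,0,0],"turn":0},{"linear":[0,0,0],"turn":0},{"linear":[0,0,0],"turn":0}], "jaw": -1}}

```text
t: 9.1
ee_pos: [452.9, -207.2, 31.2]
orientation: [3.131, 0.254, 0.001]
ft_force: [-0.9, -0.6, 7.0]
width: 55.8
grasp_force: 30.0
```

```bash
cat > m.py <<'E'
from plan import *
from workcell import ctrl
o=ctrl.get_obs();f=pose()[1];m=o["moment"];F=o["ft_force"]
print("width-moment",round(float(-m[0]*np.sin(f)+m[1]*np.cos(f)),3),"M",m.round(3),"F",F.round(2),"w",round(o["width"],1),"g",round(o["grasp_force"],1))
E
python3 m.py
```

```text
t 9.1 p [ 452.9 -207.2   31.2] phi 0.162 tilt [ 0.001 -0.    -1.   ] q [-0.45  0.55  2.01 -0.    0.59  0.96]
width-moment 0.28 M [-0.155  0.259 -0.023] F [-0.91 -0.62  6.97] w 55.8 g 30.0
```

Request:
{"name": "arm_command", "arguments": {"series": [{"linear":[0,0,-0.02],"turn":0},{"linear":[0,0,-0.04],"turn":0},{"linear":[0,0,-0.04],"turn":0},{"linear":[0,0,-0.03],"turn":0},{"linear":[0,0,0],"turn":0},{"linear":[0,0,0],"turn":0},{"linear":[0,0,0],"turn":0},{"linear":[0,0,0],"turn":0}]}}

```text
t: 9.9
ee_pos: [451.3, -206.4, 158.9]
orientation: [-3.13, -0.254, 0.005]
ft_force: [0.4, 0.0, -2.9]
width: 55.6
grasp_force: 30.0
```

```bash
python3 m.py
```

```text
t 9.9 p [ 451.3 -206.4  158.9] phi 0.162 tilt [-0.003  0.002 -1.   ] q [-0.45  0.32  1.95  0.    0.87  0.96]
width-moment 0.107 M [0.011 0.11  0.056] F [ 0.41  0.01 -2.94] w 55.6 g 30.0
```

Request:
{"name": "arm_command", "arguments": {"series": [{"linear":[0.04,0,0],"turn":0},{"linear":[0.04,0,0],"turn":0},{"linear":[0.04,0,0],"turn":0},{"linear":[0,0,0],"turn":0},{"linear":[0,0,0],"turn":0}]}}

```text
t: 10.4
ee_pos: [570.3, -187.0, 158.7]
orientation: [-3.13, -0.255, 0.005]
ft_force: [-0.8, 0.2, -3.8]
width: 56.1
grasp_force: 30.0
```

```bash
python3 m.py
```

```text
t 10.4 p [ 570.3 -187.   158.7] phi 0.163 tilt [-0.003  0.001 -1.   ] q [-0.34  0.46  1.73 -0.    0.96  1.07]
width-moment 0.138 M [ 0.01   0.141 -0.019] F [-0.81  0.21 -3.75] w 56.1 g 30.0
```

Request:
{"name": "arm_command", "arguments": {"series": [{"linear":[0,0,0],"turn":0},{"linear":[0,0,0],"turn":0}]}}

```text
t: 10.6
ee_pos: [569.5, -187.7, 160.1]
orientation: [-3.131, -0.253, 0.003]
ft_force: [-0.6, -0.5, -3.1]
width: 55.9
grasp_force: 30.0
```

```bash
python3 m.py
```

```text
t 10.6 p [ 569.5 -187.7  160.1] phi 0.161 tilt [-0.002  0.001 -1.   ] q [-0.34  0.46  1.73 -0.    0.96  1.07]
width-moment 0.115 M [ 0.003  0.117 -0.045] F [-0.57 -0.49 -3.14] w 55.9 g 30.0
```

Request:
{"name": "arm_command", "arguments": {"series": [{"linear":[-0.04,0,0],"turn":0},{"linear":[-0.04,0,0],"turn":0},{"linear":[-0.04,0,0],"turn":0},{"linear":[0,0,0],"turn":0},{"linear":[0,0,0],"turn":0}]}}

```text
t: 11.1
ee_pos: [451.8, -207.4, 161.2]
orientation: [3.131, 0.251, 0.001]
ft_force: [0.6, 0.1, -2.6]
width: 55.7
grasp_force: 30.0
```

```bash
python3 m.py
```

```text
t 11.1 p [ 451.8 -207.4  161.2] phi 0.16 tilt [ 0.001 -0.    -1.   ] q [-0.45  0.32  1.95  0.    0.87  0.96]
width-moment 0.129 M [0.02  0.134 0.054] F [ 0.57  0.14 -2.63] w 55.7 g 30.0
```

Request:
{"name": "arm_command", "arguments": {"series": [{"linear":[0,0,0],"turn":0},{"linear":[0,0,0],"turn":0}]}}

```text
t: 11.3
ee_pos: [453.6, -207.1, 160.9]
orientation: [3.131, 0.254, 0.002]
ft_force: [0.6, 0.9, -4.0]
width: 55.8
grasp_force: 30.0
```

```bash
python3 m.py
```

```text
t 11.3 p [ 453.6 -207.1  160.9] phi 0.162 tilt [ 0.001 -0.    -1.   ] q [-0.45  0.32  1.95  0.    0.87  0.96]
width-moment 0.115 M [-0.014  0.114  0.053] F [ 0.62  0.91 -3.95] w 55.8 g 30.0
```

Request:
{"name": "arm_command", "arguments": {"series": [{"linear":[0.05,0,0],"turn":0},{"linear":[0.05,0,0],"turn":0},{"linear":[0.02,0,0],"turn":0},{"linear":[-0.05,0,0],"turn":0},{"linear":[-0.05,0,0],"turn":0},{"linear":[-0.02,0,0],"turn":0},{"linear":[0.05,0,0],"turn":0},{"linear":[0.05,0,0],"turn":0},{"linear":[0.02,0,0],"turn":0},{"linear":[0,0,0],"turn":0}]}}

```text
t: 12.3
ee_pos: [574.7, -186.9, 160.5]
orientation: [3.13, 0.258, 0.004]
ft_force: [-0.3, 0.3, -2.5]
width: 56.1
grasp_force: 30.0
```

```bash
python3 m.py
```

```text
t 12.3 p [ 574.7 -186.9  160.5] phi 0.164 tilt [ 0.002 -0.001 -1.   ] q [-0.33  0.46  1.72  0.    0.96  1.07]
width-moment 0.156 M [-0.021  0.155 -0.024] F [-0.32  0.26 -2.53] w 56.1 g 30.0
```

Request:
{"name": "arm_command", "arguments": {"series": [{"linear":[-0.05,0,0],"turn":0},{"linear":[-0.05,0,0],"turn":0},{"linear":[-0.02,0,0],"turn":0},{"linear":[0,0,0],"turn":0}]}}

```text
t: 12.7
ee_pos: [448.9, -206.5, 160.1]
orientation: [-3.13, -0.252, 0.005]
ft_force: [1.1, -0.8, -2.8]
width: 55.9
grasp_force: 30.0
```

```bash
python3 m.py
```

```text
t 12.7 p [ 448.9 -206.5  160.1] phi 0.16 tilt [-0.003  0.001 -1.   ] q [-0.46  0.31  1.96 -0.    0.87  0.96]
width-moment 0.156 M [-0.027  0.153 -0.053] F [ 1.05 -0.77 -2.79] w 55.9 g 30.0
```

Request:
{"name": "arm_command", "arguments": {"series": [{"linear":[0,0,0],"turn":0},{"linear":[0,0,0],"turn":0},{"linear":[0,0,0],"turn":0}]}}

```text
t: 13.0
ee_pos: [453.6, -206.9, 160.7]
orientation: [3.131, 0.255, 0.001]
ft_force: [0.0, 0.5, -3.5]
width: 56.0
grasp_force: 30.0
```

```bash
python3 m.py
```

```text
t 13.0 p [ 453.6 -206.9  160.7] phi 0.163 tilt [ 0.001 -0.    -1.   ] q [-0.45  0.32  1.95  0.    0.87  0.96]
width-moment 0.134 M [-0.012  0.133  0.024] F [ 0.03  0.5  -3.54] w 56.0 g 30.0
```

Steady, so the right case is silent. I'll set it back.

Request:
{"name": "arm_command", "arguments": {"series": [{"linear":[0,0,0.04],"turn":0},{"linear":[0,0,0.04],"turn":0},{"linear":[0,0,0.03],"turn":0},{"linear":[0,0,0.012],"turn":0},{"linear":[0,0,0.006],"turn":0},{"linear":[0,0,0.002],"turn":0},{"linear":[0,0,0],"turn":0}]}}

```text
t: 13.7
ee_pos: [453.5, -207.3, 31.7]
orientation: [3.13, 0.254, 0.002]
ft_force: [-0.2, 0.1, -2.9]
width: 55.9
grasp_force: 30.0
```

Request:
{"name": "arm_command", "arguments": {"series": [{"linear":[0,0,0],"turn":0},{"linear":[0,0,0],"turn":0},{"linear":[0,0,0],"turn":0},{"linear":[0,0,-0.02],"turn":0},{"linear":[0,0,-0.05],"turn":0},{"linear":[0,0,-0.05],"turn":0}], "jaw": 1}}

```text
t: 14.3
ee_pos: [451.8, -206.6, 151.6]
orientation: [-3.13, -0.254, 0.003]
ft_force: [1.4, -0.7, 1.2]
width: 87.7
grasp_force: 0.0
```

```bash
python3 - <<'E'
from plan import *
plan([(501,20,150,.366,45,.13),(501,20,100,.366,45,.1),(501,20,31,.366,35,.1)])
E
```

```text
t 14.3 p [ 451.8 -206.6  151.6] phi 0.162 tilt [-0.002  0.001 -1.   ] q [-0.45  0.33  1.96 -0.    0.86  0.96]
[{"linear":[0.014,-0.036,0.0],"turn":-0.03},{"linear":[0.015,-0.035,0.001],"turn":-0.04},{"linear":[0.017,-0.035,0.0],"turn":-0.03},{"linear":[0.018,-0.035,0.0],"turn":-0.04},{"linear":[0.019,-0.033,0.0],"turn":-0.03},{"linear":[0.02,-0.033,0.001],"turn":-0.03},{"linear":[0.0,0.0,0.025],"turn":-0.0},{"linear":[0.0,0.0,0.025],"turn":-0.0},{"linear":[0.0,0.0,0.034],"turn":-0.0},{"linear":[0.0,0.0,0.035],"turn":-0.0}]
10 end [501.  20.  31.] 0.362
```

Request:
{"name": "arm_command", "arguments": {"series": [{"linear":[0.014,-0.036,0],"turn":-0.03},{"linear":[0.015,-0.035,0.001],"turn":-0.04},{"linear":[0.017,-0.035,0],"turn":-0.03},{"linear":[0.018,-0.035,0],"turn":-0.04},{"linear":[0.019,-0.033,0],"turn":-0.03},{"linear":[0.02,-0.033,0.001],"turn":-0.03},{"linear":[0,0,0.04],"turn":0},{"linear":[0,0,0],"turn":0},{"linear":[0,0,0],"turn":0}]}}

```text
t: 15.2
ee_pos: [501.1, 19.1, 108.6]
orientation: [-3.09, -0.565, 0.004]
ft_force: [-0.8, 0.2, 0.8]
width: 87.5
grasp_force: 0.0
```

```bash
python3 - <<'E'
from plan import *
plan([(501,20,31,.366,30,.1)])
E
python3 m.py
```

```text
t 15.2 p [501.1  19.1 108.6] phi 0.362 tilt [-0.002 -0.    -1.   ] q [ 0.01  0.41  1.97 -0.    0.76  1.22]
[{"linear":[0.0,0.0,0.026],"turn":-0.0},{"linear":[0.0,-0.001,0.026],"turn":-0.0},{"linear":[0.0,0.0,0.026],"turn":-0.0}]
3 end [501.  20.  31.] 0.362
t 15.2 p [501.1  19.1 108.6] phi 0.362 tilt [-0.002 -0.    -1.   ] q [ 0.01  0.41  1.97 -0.    0.76  1.22]
width-moment 0.184 M [-0.025  0.187  0.001] F [-0.75  0.16  0.84] w 87.5 g 0.0
```

Request:
{"name": "arm_command", "arguments": {"series": [{"linear":[0,0,0.026],"turn":0},{"linear":[0,-0.001,0.026],"turn":0},{"linear":[0,0,0.025],"turn":0},{"linear":[0,0,0],"turn":0}]}}

```text
t: 15.6
ee_pos: [500.4, 19.3, 30.9]
orientation: [-3.09, -0.563, 0.005]
ft_force: [-0.0, -0.2, -0.1]
width: 87.9
grasp_force: 0.0
```

Request:
{"name": "arm_command", "arguments": {"series": [{"linear":[0,0,0],"turn":0},{"linear":[0,0,0],"turn":0},{"linear":[0,0,0],"turn":0},{"linear":[0,0,0],"turn":0},{"linear":[0,0,0],"turn":0},{"linear":[0,0,0],"turn":0}], "jaw": -1}}

```text
t: 16.2
ee_pos: [502.1, 20.3, 32.5]
orientation: [3.09, 0.566, 0.002]
ft_force: [-2.3, -0.5, 7.7]
width: 55.5
grasp_force: 30.0
```

Request:
{"name": "arm_command", "arguments": {"series": [{"linear":[0,0,-0.02],"turn":0},{"linear":[0,0,-0.04],"turn":0},{"linear":[0,0,-0.04],"turn":0},{"linear":[0,0,-0.03],"turn":0},{"linear":[0,0,0],"turn":0},{"linear":[0,0,0],"turn":0},{"linear":[0,0,0],"turn":0},{"linear":[0,0,0],"turn":0}]}}

```text
t: 17.0
ee_pos: [500.3, 20.3, 160.0]
orientation: [-3.09, -0.565, 0.005]
ft_force: [-0.3, -0.9, -2.5]
width: 55.8
grasp_force: 30.0
```

```bash
python3 m.py
```

```text
t 17.0 p [500.3  20.3 160. ] phi 0.362 tilt [-0.003 -0.    -1.   ] q [0.02 0.32 1.94 0.   0.88 1.23]
width-moment 0.13 M [-0.036  0.126 -0.007] F [-0.28 -0.89 -2.46] w 55.8 g 30.0
```

Request:
{"name": "arm_command", "arguments": {"series": [{"linear":[0.04,0,0],"turn":0},{"linear":[0.04,0,0],"turn":0},{"linear":[0.04,0,0],"turn":0},{"linear":[0,0,0],"turn":0},{"linear":[0,0,0],"turn":0}]}}

```text
t: 17.5
ee_pos: [613.0, 62.9, 159.6]
orientation: [-3.09, -0.566, 0.005]
ft_force: [-0.7, 0.5, -2.5]
width: 55.8
grasp_force: 30.0
```

```bash
python3 m.py
```

```text
t 17.5 p [613.   62.9 159.6] phi 0.362 tilt [-0.003 -0.    -1.   ] q [ 0.08  0.48  1.69 -0.    0.98  1.29]
width-moment 0.166 M [-0.054  0.158 -0.034] F [-0.68  0.52 -2.47] w 55.8 g 30.0
```

Request:
{"name": "arm_command", "arguments": {"series": [{"linear":[0,0,0],"turn":0},{"linear":[0,0,0],"turn":0}]}}

```text
t: 17.7
ee_pos: [612.4, 62.3, 161.1]
orientation: [-3.09, -0.565, 0.003]
ft_force: [-0.4, 0.5, -2.6]
width: 55.7
grasp_force: 30.0
```

```bash
python3 m.py
```

```text
t 17.7 p [612.4  62.3 161.1] phi 0.361 tilt [-0.002 -0.    -1.   ] q [ 0.08  0.48  1.69 -0.    0.98  1.29]
width-moment 0.112 M [-0.04   0.104 -0.032] F [-0.37  0.46 -2.6 ] w 55.7 g 30.0
```

Request:
{"name": "arm_command", "arguments": {"series": [{"linear":[-0.04,0,0],"turn":0},{"linear":[-0.04,0,0],"turn":0},{"linear":[-0.04,0,0],"turn":0},{"linear":[0,0,0],"turn":0},{"linear":[0,0,0],"turn":0}]}}

```text
t: 18.2
ee_pos: [500.8, 19.8, 162.2]
orientation: [3.091, 0.564, 0.001]
ft_force: [0.1, 0.2, -1.0]
width: 55.8
grasp_force: 30.0
```

```bash
python3 m.py
```

```text
t 18.2 p [500.8  19.8 162.2] phi 0.361 tilt [ 0.001  0.    -1.   ] q [0.02 0.32 1.94 0.   0.88 1.23]
width-moment 0.101 M [-0.054  0.088 -0.036] F [ 0.06  0.2  -1.03] w 55.8 g 30.0
```

Request:
{"name": "arm_command", "arguments": {"series": [{"linear":[0,0,0],"turn":0},{"linear":[0,0,0],"turn":0}]}}

```text
t: 18.4
ee_pos: [502.6, 20.5, 161.9]
orientation: [3.09, 0.565, 0.002]
ft_force: [0.2, 1.0, -2.6]
width: 55.9
grasp_force: 30.0
```

```bash
python3 m.py
```

```text
t 18.4 p [502.6  20.5 161.9] phi 0.362 tilt [ 0.001  0.    -1.   ] q [0.02 0.32 1.94 0.   0.88 1.23]
width-moment 0.165 M [-0.098  0.139  0.065] F [ 0.19  1.04 -2.56] w 55.9 g 30.0
```

Request:
{"name": "arm_command", "arguments": {"series": [{"linear":[0.05,0,0],"turn":0},{"linear":[0.05,0,0],"turn":0},{"linear":[0.02,0,0],"turn":0},{"linear":[-0.05,0,0],"turn":0},{"linear":[-0.05,0,0],"turn":0},{"linear":[-0.02,0,0],"turn":0},{"linear":[0.05,0,0],"turn":0},{"linear":[0.05,0,0],"turn":0},{"linear":[0.02,0,0],"turn":0},{"linear":[0,0,0],"turn":0}]}}

```text
t: 19.4
ee_pos: [617.0, 64.1, 161.4]
orientation: [3.09, 0.567, 0.004]
ft_force: [-0.7, -0.7, -1.6]
width: 56.1
grasp_force: 30.0
```

```bash
python3 m.py
```

```text
t 19.4 p [617.   64.1 161.4] phi 0.363 tilt [ 0.002  0.    -1.   ] q [0.08 0.48 1.68 0.   0.98 1.29]
width-moment 0.161 M [-0.098  0.135  0.02 ] F [-0.69 -0.7  -1.61] w 56.1 g 30.0
```

Request:
{"name": "arm_command", "arguments": {"series": [{"linear":[-0.05,0,0],"turn":0},{"linear":[-0.05,0,0],"turn":0},{"linear":[-0.02,0,0],"turn":0},{"linear":[0,0,0],"turn":0}]}}

```text
t: 19.8
ee_pos: [497.5, 19.5, 161.1]
orientation: [-3.09, -0.564, 0.006]
ft_force: [0.1, -0.4, -1.1]
width: 55.8
grasp_force: 30.0
```

```bash
python3 m.py
```

```text
t 19.8 p [497.5  19.5 161.1] phi 0.361 tilt [-0.004 -0.    -1.   ] q [ 0.02  0.32  1.95 -0.    0.88  1.23]
width-moment 0.122 M [-0.039  0.115 -0.012] F [ 0.12 -0.43 -1.11] w 55.8 g 30.0
```

Request:
{"name": "arm_command", "arguments": {"series": [{"linear":[0,0,0],"turn":0},{"linear":[0,0,0],"turn":0},{"linear":[0,0,0],"turn":0}]}}

```text
t: 20.1
ee_pos: [502.7, 20.6, 161.7]
orientation: [3.09, 0.566, 0.001]
ft_force: [-1.0, 0.3, -2.1]
width: 55.5
grasp_force: 30.0
```

```bash
python3 m.py
```

```text
t 20.1 p [502.7  20.6 161.7] phi 0.362 tilt [ 0.001  0.    -1.   ] q [0.02 0.32 1.94 0.   0.88 1.23]
width-moment 0.167 M [-0.043  0.162  0.01 ] F [-0.97  0.31 -2.07] w 55.5 g 30.0
```

The middle case is steady within noise, so it goes back and I move to the left one.

Request:
{"name": "arm_command", "arguments": {"series": [{"linear":[0,0,0.04],"turn":0},{"linear":[0,0,0.04],"turn":0},{"linear":[0,0,0.03],"turn":0},{"linear":[0,0,0.012],"turn":0},{"linear":[0,0,0.006],"turn":0},{"linear":[0,0,0.002],"turn":0},{"linear":[0,0,0],"turn":0}]}}

```text
t: 20.8
ee_pos: [502.6, 20.5, 32.7]
orientation: [3.09, 0.566, 0.003]
ft_force: [-0.0, -0.7, -0.9]
width: 55.5
grasp_force: 30.0
```

Request:
{"name": "arm_command", "arguments": {"series": [{"linear":[0,0,0],"turn":0},{"linear":[0,0,0],"turn":0},{"linear":[0,0,0],"turn":0},{"linear":[0,0,-0.02],"turn":0},{"linear":[0,0,-0.05],"turn":0},{"linear":[0,0,-0.05],"turn":0}], "jaw": 1}}

```text
t: 21.4
ee_pos: [500.7, 20.2, 152.5]
orientation: [-3.09, -0.565, 0.004]
ft_force: [1.1, 0.1, 0.5]
width: 87.6
grasp_force: 0.0
```

```bash
python3 - <<'E'
from plan import *
plan([(442,234,150,.06,42,.11),(442,234,110,.06,45,.1)])
E
python3 m.py|tail -1
```

```text
t 21.4 p [500.7  20.2 152.5] phi 0.362 tilt [-0.002 -0.    -1.   ] q [ 0.02  0.34  1.95 -0.    0.86  1.23]
[{"linear":[0.003,-0.037,0.0],"turn":0.05},{"linear":[0.002,-0.037,0.001],"turn":0.05},{"linear":[0.0,-0.037,0.0],"turn":0.05},{"linear":[-0.002,-0.037,0.001],"turn":0.05},{"linear":[-0.004,-0.036,0.0],"turn":0.05},{"linear":[-0.006,-0.037,0.0],"turn":0.05},{"linear":[0.0,0.0,0.04],"turn":0.0}]
7 end [442. 234. 110.] 0.062
width-moment 0.12 M [-0.022  0.12  -0.034] F [1.08 0.11 0.51] w 87.6 g 0.0
```

Request:
{"name": "arm_command", "arguments": {"series": [{"linear":[0.003,-0.037,0],"turn":0.05},{"linear":[0.002,-0.037,0.001],"turn":0.05},{"linear":[0,-0.037,0],"turn":0.05},{"linear":[-0.002,-0.037,0.001],"turn":0.05},{"linear":[-0.004,-0.036,0],"turn":0.05},{"linear":[-0.006,-0.037,0],"turn":0.05},{"linear":[0,0,0.04],"turn":0},{"linear":[0,0,0],"turn":0},{"linear":[0,0,0],"turn":0}]}}

```text
t: 22.3
ee_pos: [442.1, 233.8, 109.6]
orientation: [3.139, 0.097, -0.003]
ft_force: [0.8, -0.7, -0.1]
width: 87.7
grasp_force: 0.0
```

```bash
python3 - <<'E'
from plan import *
plan([(442,234,31,.06,30,.1)])
E
python3 m.py|tail -1
```

```text
t 22.3 p [442.1 233.8 109.6] phi 0.062 tilt [-0.002 -0.001 -1.   ] q [ 0.46  0.41  1.97 -0.    0.76  1.97]
[{"linear":[0.0,0.0,0.026],"turn":0.0},{"linear":[0.0,0.0,0.026],"turn":0.0},{"linear":[0.0,0.0,0.027],"turn":0.0}]
3 end [442. 234.  31.] 0.062
width-moment 0.138 M [0.018 0.139 0.018] F [ 0.82 -0.66 -0.13] w 87.7 g 0.0
```

Request:
{"name": "arm_command", "arguments": {"series": [{"linear":[0,0,0.026],"turn":0},{"linear":[0,0,0.026],"turn":0},{"linear":[0,0,0.026],"turn":0},{"linear":[0,0,0],"turn":0}]}}

```text
t: 22.7
ee_pos: [442.0, 232.9, 30.7]
orientation: [3.139, 0.095, -0.005]
ft_force: [0.0, 0.3, 0.1]
width: 87.6
grasp_force: 0.0
```

Request:
{"name": "arm_command", "arguments": {"series": [{"linear":[0,0,0],"turn":0},{"linear":[0,0,0],"turn":0},{"linear":[0,0,0],"turn":0},{"linear":[0,0,0],"turn":0},{"linear":[0,0,0],"turn":0},{"linear":[0,0,0],"turn":0}], "jaw": -1}}

```text
t: 23.3
ee_pos: [443.4, 234.8, 32.7]
orientation: [-3.139, -0.097, -0.003]
ft_force: [-0.4, -0.5, 9.0]
width: 56.0
grasp_force: 29.9
```

Request:
{"name": "arm_command", "arguments": {"series": [{"linear":[0,0,-0.02],"turn":0},{"linear":[0,0,-0.04],"turn":0},{"linear":[0,0,-0.04],"turn":0},{"linear":[0,0,-0.03],"turn":0},{"linear":[0,0,0],"turn":0},{"linear":[0,0,0],"turn":0},{"linear":[0,0,0],"turn":0},{"linear":[0,0,0],"turn":0}]}}

```text
t: 24.1
ee_pos: [441.4, 233.7, 159.7]
orientation: [3.139, 0.097, -0.005]
ft_force: [0.0, 0.0, -5.9]
width: 56.1
grasp_force: 29.9
```

```bash
python3 m.py
```

```text
t 24.1 p [441.4 233.7 159.7] phi 0.062 tilt [-0.003 -0.002 -1.   ] q [0.46 0.32 1.95 0.   0.88 1.97]
width-moment 0.131 M [-0.015  0.131 -0.001] F [ 0.    0.03 -5.88] w 56.1 g 29.9
```

Request:
{"name": "arm_command", "arguments": {"series": [{"linear":[0.04,0,0],"turn":0},{"linear":[0.04,0,0],"turn":0},{"linear":[0.04,0,0],"turn":0},{"linear":[0,0,0],"turn":0},{"linear":[0,0,0],"turn":0}]}}

```text
t: 24.6
ee_pos: [561.9, 241.1, 159.5]
orientation: [3.139, 0.096, -0.005]
ft_force: [-0.4, 0.0, -5.3]
width: 55.9
grasp_force: 30.0
```

```bash
python3 m.py
```

```text
t 24.6 p [561.9 241.1 159.5] phi 0.061 tilt [-0.003 -0.001 -1.   ] q [0.39 0.47 1.7  0.   0.97 1.9 ]
width-moment 0.161 M [-0.028  0.16  -0.005] F [-0.39  0.   -5.32] w 55.9 g 30.0
```

Request:
{"name": "arm_command", "arguments": {"series": [{"linear":[0,0,0],"turn":0},{"linear":[0,0,0],"turn":0}]}}

```text
t: 24.8
ee_pos: [560.9, 241.5, 160.9]
orientation: [3.139, 0.098, -0.003]
ft_force: [0.3, -0.6, -5.2]
width: 55.7
grasp_force: 30.0
```

```bash
python3 m.py
```

```text
t 24.8 p [560.9 241.5 160.9] phi 0.062 tilt [-0.002 -0.001 -1.   ] q [0.39 0.47 1.7  0.   0.97 1.9 ]
width-moment 0.204 M [-0.001  0.205  0.037] F [ 0.26 -0.62 -5.2 ] w 55.7 g 30.0
```

Request:
{"name": "arm_command", "arguments": {"series": [{"linear":[-0.04,0,0],"turn":0},{"linear":[-0.04,0,0],"turn":0},{"linear":[-0.04,0,0],"turn":0},{"linear":[0,0,0],"turn":0},{"linear":[0,0,0],"turn":0}]}}

```text
t: 25.3
ee_pos: [441.7, 234.4, 162.2]
orientation: [-3.14, -0.099, -0.001]
ft_force: [0.8, 0.3, -5.4]
width: 55.5
grasp_force: 30.0
```

```bash
python3 m.py
```

```text
t 25.3 p [441.7 234.4 162.2] phi 0.063 tilt [ 0.001  0.    -1.   ] q [ 0.46  0.32  1.95 -0.    0.88  1.97]
width-moment 0.072 M [0.057 0.076 0.012] F [ 0.82  0.26 -5.44] w 55.5 g 30.0
```

Request:
{"name": "arm_command", "arguments": {"series": [{"linear":[0,0,0],"turn":0},{"linear":[0,0,0],"turn":0}]}}

```text
t: 25.5
ee_pos: [443.8, 234.6, 161.9]
orientation: [-3.14, -0.097, -0.002]
ft_force: [-1.3, 0.5, -5.0]
width: 55.9
grasp_force: 30.0
```

```bash
python3 m.py
```

```text
t 25.5 p [443.8 234.6 161.9] phi 0.062 tilt [ 0.001  0.001 -1.   ] q [ 0.46  0.32  1.94 -0.    0.88  1.97]
width-moment 0.12 M [-0.027  0.119 -0.012] F [-1.29  0.48 -5.02] w 55.9 g 30.0
```

Request:
{"name": "arm_command", "arguments": {"series": [{"linear":[0.05,0,0],"turn":0},{"linear":[0.05,0,0],"turn":0},{"linear":[0.02,0,0],"turn":0},{"linear":[0,0,0],"turn":0}]}}

```text
t: 25.9
ee_pos: [566.5, 241.7, 161.4]
orientation: [-3.139, -0.094, -0.004]
ft_force: [-0.1, 0.1, -4.0]
width: 56.0
grasp_force: 30.0
```

```bash
python3 m.py|tail -1
```

```text
width-moment 0.238 M [-0.061  0.235  0.032] F [-0.11  0.13 -4.05] w 56.0 g 30.0
```

Request:
{"name": "arm_command", "arguments": {"series": [{"linear":[0,0,0],"turn":0}]}}

```text
t: 26.0
ee_pos: [562.5, 241.2, 160.8]
orientation: [3.14, 0.096, -0.002]
ft_force: [-0.7, -0.6, -5.5]
width: 55.8
grasp_force: 30.0
```

```bash
python3 m.py|tail -1
```

```text
width-moment 0.208 M [-0.048  0.206  0.016] F [-0.72 -0.64 -5.51] w 55.8 g 30.0
```

Request:
{"name": "arm_command", "arguments": {"series": [{"linear":[0,0,0],"turn":0}]}}

```text
t: 26.1
ee_pos: [561.4, 241.3, 161.1]
orientation: [3.14, 0.097, -0.003]
ft_force: [-0.7, -0.1, -4.9]
width: 55.7
grasp_force: 30.0
```

```bash
python3 m.py|tail -1
```

```text
width-moment 0.298 M [-0.008  0.298  0.016] F [-0.65 -0.06 -4.85] w 55.7 g 30.0
```

Request:
{"name": "arm_command", "arguments": {"series": [{"linear":[-0.05,0,0],"turn":0},{"linear":[-0.05,0,0],"turn":0},{"linear":[-0.02,0,0],"turn":0},{"linear":[0,0,0],"turn":0}]}}

```text
t: 26.5
ee_pos: [438.2, 233.4, 161.5]
orientation: [3.139, 0.1, -0.005]
ft_force: [0.6, -0.5, -5.0]
width: 56.0
grasp_force: 30.0
```

```bash
python3 m.py|tail -1
```

```text
width-moment 0.154 M [-0.004  0.154  0.027] F [ 0.59 -0.5  -5.02] w 56.0 g 30.0
```

Request:
{"name": "arm_command", "arguments": {"series": [{"linear":[0,0,0],"turn":0}]}}

```text
t: 26.6
ee_pos: [442.3, 234.5, 162.3]
orientation: [-3.14, -0.099, -0.001]
ft_force: [-1.7, -0.1, -5.3]
width: 55.8
grasp_force: 30.0
```

```bash
python3 m.py|tail -1
```

```text
width-moment 0.167 M [-0.075  0.163  0.032] F [-1.68 -0.1  -5.27] w 55.8 g 30.0
```

Request:
{"name": "arm_command", "arguments": {"series": [{"linear":[0,0,0],"turn":0}]}}

```text
t: 26.7
ee_pos: [443.7, 234.7, 162.2]
orientation: [-3.139, -0.097, -0.003]
ft_force: [1.1, -0.2, -5.0]
width: 55.7
grasp_force: 30.0
```

```bash
python3 m.py
```

```text
t 26.7 p [443.7 234.7 162.2] phi 0.062 tilt [ 0.002  0.001 -1.   ] q [ 0.46  0.32  1.94 -0.    0.88  1.97]
width-moment 0.102 M [-0.021  0.101 -0.006] F [ 1.1  -0.19 -5.04] w 55.7 g 30.0
```

The left case's moment swings from 0.07 to 0.30 N m, against 0.10-0.17 for the other two, so it's the one that rattles. I'll carry it to the panel at (681,11).

```bash
python3 - <<'E'
from plan import *
plan([(681,11,150,.06,35,.1),(681,11,116,.06,18,.1)])
E
```

```text
t 26.7 p [443.7 234.7 162.2] phi 0.062 tilt [ 0.002  0.001 -1.   ] q [ 0.46  0.32  1.94 -0.    0.88  1.97]
[{"linear":[0.022,0.024,0.001],"turn":-0.0},{"linear":[0.023,0.024,0.001],"turn":-0.0},{"linear":[0.022,0.023,0.002],"turn":0.0},{"linear":[0.022,0.024,0.001],"turn":0.0},{"linear":[0.023,0.024,0.001],"turn":0.0},{"linear":[0.022,0.024,0.001],"turn":0.0},{"linear":[0.022,0.024,0.002],"turn":0.0},{"linear":[0.022,0.023,0.001],"turn":0.0},{"linear":[0.023,0.024,0.001],"turn":0.0},{"linear":[0.022,0.024,0.001],"turn":0.0}]
[{"linear":[0.0,0.0,0.017],"turn":0.0},{"linear":[0.0,0.0,0.017],"turn":0.0}]
12 end [681.  11. 116.] 0.062
```

Request:
{"name": "arm_command", "arguments": {"series": [{"linear":[0.022,0.024,0.001],"turn":0},{"linear":[0.023,0.024,0.001],"turn":0},{"linear":[0.022,0.023,0.002],"turn":0},{"linear":[0.022,0.024,0.001],"turn":0},{"linear":[0.023,0.024,0.001],"turn":0},{"linear":[0.022,0.024,0.001],"turn":0},{"linear":[0.022,0.024,0.002],"turn":0},{"linear":[0.022,0.023,0.001],"turn":0},{"linear":[0.023,0.024,0.001],"turn":0},{"linear":[0.022,0.024,0.001],"turn":0}]}}

```text
t: 27.7
ee_pos: [681.8, 8.9, 149.1]
orientation: [3.14, 0.096, 0.001]
ft_force: [0.6, 0.2, -4.5]
width: 55.6
grasp_force: 30.0
```

Request:
{"name": "arm_command", "arguments": {"series": [{"linear":[0,0,0.017],"turn":0},{"linear":[0,0,0.017],"turn":0},{"linear":[0,0,0],"turn":0},{"linear":[0,0,0],"turn":0},{"linear":[0,0,0],"turn":0},{"linear":[0,0,0],"turn":0},{"linear":[0,0,0],"turn":0},{"linear":[0,0,0],"turn":0},{"linear":[0,0,0],"turn":0},{"linear":[0,0,0],"turn":0}]}}

```text
t: 28.7
ee_pos: [679.9, 10.5, 115.8]
orientation: [3.14, 0.097, 0.0]
ft_force: [-0.2, -0.8, -5.6]
width: 55.7
grasp_force: 30.0
```

```bash
python3 m.py; python3 - <<'E'
from workcell import ctrl
from h import *
for n in("top","side"):
    i=ctrl.get_image(n);cv2.imwrite(f"pics/end_{n}.png",i["frame"]);h,s,v=hsv(i)
    for c in blobs((h>105)&(h<130)&(s>150)&(v>60),150): print(n,"blue",rect(i,c,56 if n=="top" else 50))
    for c in blobs(((h<6)|(h>174))&(s>140)&(v>60),10): print(n,"red",plane(i,cent(c),75).round())
E
```

```text
t 28.7 p [679.9  10.5 115.8] phi 0.062 tilt [ 0. -0. -1.] q [-0.    0.62  1.56 -0.    0.96  1.51]
width-moment 0.078 M [0.007 0.078 0.012] F [-0.16 -0.81 -5.6 ] w 55.7 g 30.0
top blue (-70, -621, 137, 67, -1.449)
top blue (451, -205, 120, 53, 0.159)
top red [ 493. -422.   75.]
top red [ 692. -185.   75.]
side blue (454, -207, 125, 55, 0.157)
side blue (504, 21, 124, 55, 0.364)
side blue (693, 92, 84, 61, 0.169)
side red [ 498. -422.   75.]
side red [ 679. -244.   75.]
```

View pics/end_side.png

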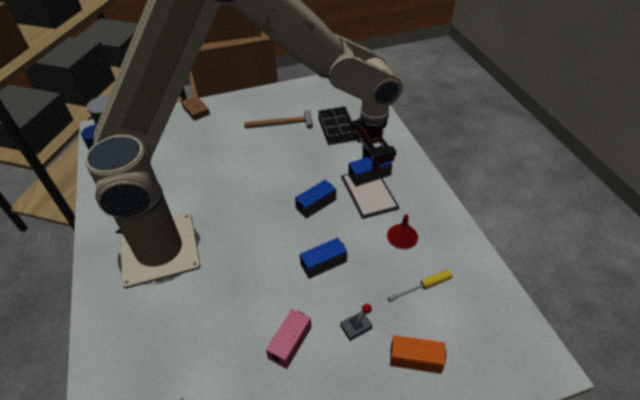

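The picture shows the left case held level over the panel at (370,170). The other two are back at (316,197) and (323,256), the switch is over at (366,308), and the bystanders haven't moved. Handing in.

```bash
python3 -c "
from workcell import ctrl
print(ctrl.close_job())"
```

```text
the job is handed in; nothing more can be done
None
```

The job is handed in at about 29 s: the switch is ON, the left case is the rattling one and is held level over the panel centre, and the right and middle cases stand back in their places; the hand-in call returned no verdict.

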